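Raise a splash guard onto its gravity catch

TASK

Take the clear splash guard in front of the stirrer by its red handle and raise it straight up past its gravity catch (soft rubber buffers just above the catch let you feel when it is high enough), then lower it gently until its yellow bar sits on the catch, and let go. Do not strain it in its frame, force it against the buffers, drop it or press it down hard, and leave the glassware and boxes around it where they are.

Things in the scene. Friction and masses are not known exactly. Their poses are not given: they have to be found in the camera images.
- stand: Fixed stand: grey base 12 mm thick, two aluminium uprights (tops 190 mm above the bench, 208 mm apart along y), white stirrer behind them (x 75 to 215 mm). Origin on the bench midway between the uprights; z up, y along the guard, x away from the robot. The guard slides upright in the channels with 2 mm play all round. With the guard more than 20 mm up, the guard-to-stand contact force must stay under 25 N.
- catch_band (a point): Middle of the 30 mm band (z 140 to 170 mm) in which the blue cross head with the orange gravity catch is clamped, behind the guard; the head's true height is NOT measured. The guard's yellow bar swings the flaps up (under 1 N); they drop back once the guard is lifted 64 to 99 mm from its bottom rest. Lowered again 15 to 20 mm the bar sits on them. A guard not past the catch sinks right back.
- buffer_band (a point): Middle of the band for two black rubber buffers under the head: they meet lugs on the guard 5 to 10 mm of lift after the catch has dropped, so at a lift of 74 to 104 mm, unmeasured, and push down with 3 N per mm together, going solid after 10 mm. When lowered, the catch takes the guard's weight in rubber bushes (4 N per mm, solid after 6 mm).
- guard_handle (a point): Centre of the guard's red handle bar: 14 mm thick (stand's x), 120 mm long (y), 20 mm tall, on the top edge of the clear panel; axes parallel to the stand's. 212 mm above the bench at the start, 200 mm above the guard's lower edge. Room on both sides and above: pinch it from above across the 14 mm.
- guard: The clear guard, loose in its channels, 0.35 to 0.6 kg, panel 190 x 190 x 6 mm. Origin at the middle of its lower edge, z up, at first resting on the base, 12 mm above the bench. On its far face a yellow bar (underside 82 mm above the lower edge) and two yellow lugs (tops at 44 mm). It finally rests on the catch 45 to 83 mm above its start; let go only when it sits: a fall of over 2 mm counts as dropped.
- beaker: Bystander, loose: glass beaker 64 mm across, 75 mm tall, on the stirrer behind the guard. Origin at the centre of its underside. Not to be moved.
- amber_bottle: Bystander, loose: amber glass bottle 52 mm across, 105 mm tall, beside the stand's left upright. Origin at the centre of its underside. Not to be moved.
- jar: Bystander, loose: white jar 66 mm across, 65 mm tall, beside the stand's right upright. Origin at the centre of its underside. Not to be moved.
- vial_rack: Bystander, loose: white rack 60 x 130 mm, 58 mm tall, with amber vials, on the left of the bench. Origin at the centre of its underside. Not to be moved.
- reagent_bottle: Bystander, loose: clear bottle with blue cap, 68 mm across, 130 mm tall, on the left of the bench. Origin at the centre of its underside. Not to be moved.
- dish: Bystander, loose: white dish 90 mm across, 20 mm tall, on the right of the bench. Origin at the centre of its underside. Not to be moved.
- tip_box: Bystander, loose: blue pipette-tip box 85 x 120 mm, 50 mm tall, on the right of the bench. Origin at the centre of its underside. Not to be moved.
Not all that is in view belongs to the job. Several things have the shape of the guard; the one meant has the colours described above.

How it is judged (in metres and radians):
On the way:
1. the guard has been lifted at least 64 mm from its bottom rest (z of guard_handle in the frame of stand above 0.276 m), for 0.1 s.
At the end, for the whole second after the job is handed in: The guard hangs still and upright (within 0.1 rad) in its channels, carried by the stand's catch with its handle 45 to 83 mm above its starting height, released by the robot (z of guard_handle in the frame of stand between 0.257 and 0.295 m and angle between guard's own z axis and vertical below 0.1 rad and contact force between guard and stand above 2 N and contact force between guard and the arm below 0.1 N and contact force between guard and the fingers below 0.1 N and linear speed of guard below 0.01 m/s); the robot touches nothing.
It fails at once if with the guard more than 20 mm up, the contact force between guard and stand passes 25 N (strained, jammed into the buffers or pressed down hard) (z of guard_handle in the frame of stand above 0.232 m and contact force between guard and stand above 25 N).
It fails at once if the guard, more than 20 mm up and out of the fingers, falls at over 0.2 m/s (a drop of over 2 mm) (z of guard_handle in the frame of stand above 0.232 m and contact force between guard and the fingers below 0.5 N and linear speed of guard above 0.2 m/s).
It fails at once if a bystander is shoved more than 20 mm (distance of any of beaker, amber_bottle, jar, vial_rack, reagent_bottle, dish, tip_box from where it was at the start of the episode above 0.02 m).
It also fails if it takes over 61 s, if anything falls off the work surface, if the arm or the gripper's body presses on something with over 40 N, if the wrist force passes 120 N, or if a joint passes its speed limit or range.

ROBOT

A 6-joint arm with a two-finger parallel gripper is mounted at the origin on the work surface. World frame = base frame: x ahead of the robot, y to its left, z up, the work surface at z = 0. Lengths are in mm, angles in rad, forces in N, time in s.
With the tool pointing down it reaches from about 350 to 975 mm from the base axis. Payload 7.1 kg.
Tool frame: the origin (TCP) lies at the very end of the fingers, on their centre line; the grasp point (between the pads) lies 19 mm behind it; x points along the fingers, z is the direction in which the jaws open and shut, and the axes are right-handed (so a half turn about x gives the same grasp; the last joint's range is limited). The gripper opens to 88 mm and grips with 3 to 60 N. Pads are 20 mm wide; open, the fingers measure 115 mm over their backs; the gripper's body (75 mm by 178 mm) begins 61 mm behind the grasp point.
Start: joints at [1.284, 0.423, 1.63, -0, 1.089, -0.019], TCP at [165.35, 602.714, 193.675] pointing down, gripper open.
Joint ranges: [-3, 3], [-0.9, 2.11], [0.09, 2.58], [-1.31, 4.45], [0.11, 2.69], [-2.54, 2.54]. Speed limits (rad/s): [2.39, 2.39, 3.01, 3.14, 3.14, 3.14].

INTERFACE

Orientations are given as a rotation vector (axis times angle).
In Python, from workcell import * gives the robot as it stands.
- The arm moves only by the shell command python3 -m crank 'ROWS'. ROWS is JSON, a list of rows, each a list of 3 entries, a list of its own where there are three numbers: the shift along the tool's x, y, z in cm, then the turn, a rotation vector about the tool's x, y, z in degrees, then the finger opening in cm, from 0 to 8.78. In form: [[[dx, dy, dz], [rx, ry, rz], claw], ...]. A call has 1 to 5 rows; each row shifts and turns the commanded pose from where the row before left it, along the tool's axes as they then stand; what a row does not reach is not made up. A row lasts 1/8 s, in which the tool goes at most 62.5 mm and 10.7 degrees, less where a joint would pass 70% of its speed; a pose out of reach is approached as far as the arm can. A call with a gripper value outside its range is refused whole. The fingers move at their own pace and stop on an object; the grip force is fixed at half the most. Time passes only in rows, so rows that do not move let the fingers close. It gives the time, the measured TCP pose, the force and the opening at its end, in the units of the state.
- get_obs(): the state, without advancing time (a new reading comes with each control period).
- get_image(name): name is "scene" or "top" or "wrist"; returns a dict with "pixels" (480x640x3 uint8, red, green, blue), "mtx" (3x3 intrinsics, pixels), "view" (4x4, takes a point from world to camera coordinates). Camera axes: x right, y down, z forward; pixel columns grow to the right and rows downward; lengths in mm; the calibration is good to about 2 mm. A picture is of the moment at which its call begins. There is no depth.
- close_job(): hands the job in, once; it reports no verdict.
The state is a dict: "t": time; "qpos": joint angles; "qvel": joint speeds; "joint_torque": joint torques, N m; "ee_pos": TCP position; "orientation": TCP orientation; "ft_force": force on the tool from outside, world axes, zero at the start; "moment": the same for the moment, N m; "width": finger opening in mm.
Only numpy, scipy, OpenCV 4.12 (cv2) and the standard library are available. Lean on these libraries where they do the work, as an engineer would, in place of code of your own. Each camera call takes 0.05 s, during which the arm holds its last target.

## Working session

There is one attempt and no reset: what is moved stays moved. The work goes in short steps, Python scripts to look and compute and a shell command to move; the robot and the scene stay as the last step left them, time stands still between calls to the robot, and variables do not carry over. Pictures are saved under pics/ and viewed, and the job is handed in when it is done.

```bash
ls; mkdir -p pics; python3 - <<'E'
from workcell import *
import cv2
for n in ["scene","top","wrist"]:
    im=get_image(n); cv2.imwrite(f"pics/{n}0.png",im["pixels"][:,:,::-1])
    print(n,im["mtx"].round(1).tolist(),im["view"].round(3).tolist())
o=get_obs();print({k:o[k] for k in("t","ee_pos","orientation","ft_force","width")})
E
```

```text
pics
scene [[624.9, 0.0, 321.3], [0.0, 624.9, 231.7], [0.0, 0.0, 1.0]] [[0.501, 0.865, 0.014, -213.041], [0.663, -0.374, -0.649, -223.423], [-0.556, 0.334, -0.761, 1932.278], [0.0, 0.0, 0.0, 1.0]]
top [[600.7, 0.0, 313.9], [0.0, 600.7, 241.0], [0.0, 0.0, 1.0]] [[-0.021, -1.0, -0.013, 4.409], [-0.984, 0.023, -0.174, 492.91], [0.175, 0.009, -0.985, 1467.583], [0.0, 0.0, 0.0, 1.0]]
wrist [[360.8, 0.0, 322.7], [0.0, 360.8, 241.4], [0.0, 0.0, 1.0]] [[0.264, 0.965, -0.002, -623.635], [0.937, -0.256, 0.24, -29.618], [0.231, -0.065, -0.971, 389.617], [0.0, 0.0, 0.0, 1.0]]
{'t': 0.15, 'ee_pos': array([165.24280377, 602.3173509 , 193.10449818]), 'orientation': array([-1.01037576,  1.32499089,  1.00926616]), 'ft_force': array([ 0.10125032, -0.34127186,  0.72277907]), 'width': 88.10971012920093}
```

View pics/scene0.png

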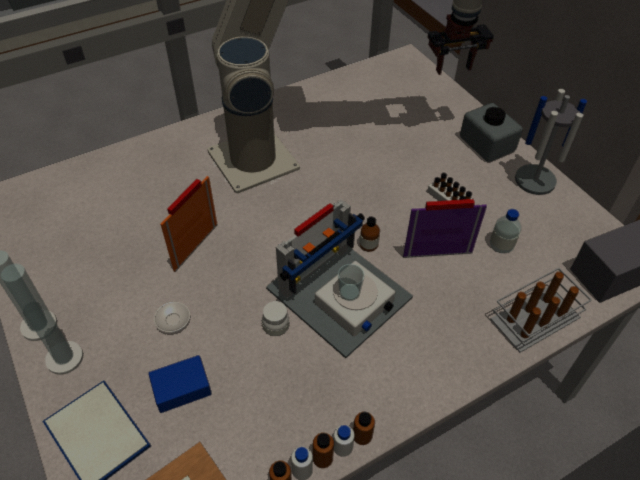

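View pics/top0.png

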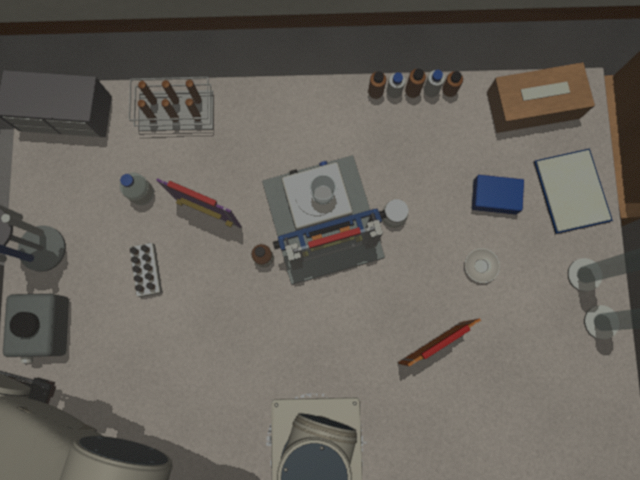

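View pics/wrist0.png

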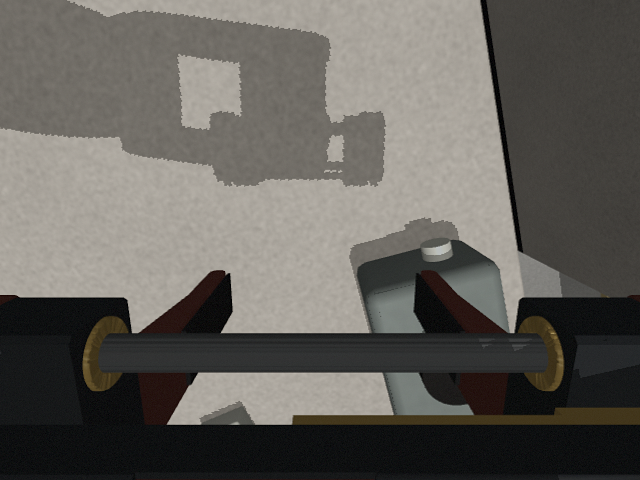

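The guard is the one in the stand: its handle is at about (333,240) in top and (314,219) in scene. The purple and orange panels are decoys. Next I'll measure the handle.

```bash
cat > h.py <<'E'
from workcell import *
import cv2, numpy as np
from scipy.spatial.transform import Rotation as R
def ray(im,u,v):
    K,V=im["mtx"],im["view"]; d=V[:3,:3].T@np.linalg.inv(K)@[u,v,1]; c=-V[:3,:3].T@V[:3,3]; return c,d/np.linalg.norm(d)
def plane(im,u,v,z):
    c,d=ray(im,u,v); return c+d*(z-c[2])/d[2]
def tri(a,pa,b,pb):
    c1,d1=ray(a,*pa);c2,d2=ray(b,*pb)
    s=np.linalg.lstsq(np.c_[d1,-d2],c2-c1,rcond=None)[0]
    p,q=c1+s[0]*d1,c2+s[1]*d2; return (p+q)/2,np.linalg.norm(p-q)
def red(im,box):
    hsv=cv2.cvtColor(im["pixels"],cv2.COLOR_RGB2HSV)
    m=((hsv[...,0]<6)|(hsv[...,0]>174))&(hsv[...,1]>190)&(hsv[...,2]>70)
    w=np.zeros_like(m);x0,y0,x1,y1=box;w[y0:y1,x0:x1]=1;m&=w
    n,l,s,c=cv2.connectedComponentsWithStats(m.astype(np.uint8))
    i=1+s[1:,4].argmax(); pts=np.argwhere(l==i)[:,::-1].astype(np.float32)
    return pts,cv2.minAreaRect(pts)
def ends(r):
    b=cv2.boxPoints(r); e=[(b[i]+b[(i+1)%4])/2 for i in range(4)]
    L=[np.linalg.norm(b[i]-b[(i+1)%4]) for i in range(4)]
    k=0 if L[0]<L[1] else 1
    return sorted([e[k],e[k+2]],key=lambda p:p[0])
E
python3 - <<'E'
from h import *
t=get_image("top");s=get_image("scene")
pt,rt=red(t,(270,200,400,280));ps,rs=red(s,(270,190,365,260))
print(rt,rs,len(pt),len(ps))
et,es=ends(rt),ends(rs);print(et,es)
# image left in top = +y; in scene left = ... -y
for nm,im,e in(("top",t,et),("scene",s,es)):
    P=[plane(im,*p,216) for p in e]; print(nm,P,np.linalg.norm(P[0]-P[1]),(P[0]+P[1])/2)
print(tri(t,rt[0],s,rs[0]))
print(tri(t,et[0],s,es[1]),tri(t,et[1],s,es[0]))
for n,im,(x0,y0,x1,y1) in(("t",t,(240,140,420,300)),("s",s,(230,170,430,360))):
    cv2.imwrite(f"pics/crop_{n}.png",cv2.resize(im["pixels"][y0:y1,x0:x1,::-1],None,fx=3.5 if n=="t" else 3,fy=3.5 if n=="t" else 3,interpolation=cv2.INTER_CUBIC))
E
```

```text
Traceback (most recent call last):
  File "h.py", line 17, in red
    i=1+s[1:,4].argmax(); pts=np.argwhere(l==i)[:,::-1].astype(np.float32)
        ~~~~~~~~~~~~~~^^
ValueError: attempt to get argmax of an empty sequence
```

```bash
cat > m1.py <<'E'
from h import *
t=get_image("top");s=get_image("scene")
for im,p in((t,(333,240)),(t,(320,243)),(s,(314,219))):print(im["pixels"][p[1]-2:p[1]+3,p[0]].tolist())
for n,im,(x0,y0,x1,y1) in(("t",t,(240,140,420,300)),("s",s,(230,170,430,360))):
    cv2.imwrite(f"pics/crop_{n}.png",cv2.resize(im["pixels"][y0:y1,x0:x1,::-1],None,fx=3.5 if n=="t" else 3,fy=3.5 if n=="t" else 3,interpolation=cv2.INTER_CUBIC))
pt,rt=red(t,(270,200,400,280));ps,rs=red(s,(270,190,365,260))
print(rt,rs,len(pt),len(ps))
et,es=ends(rt),ends(rs);print(et,es)
for nm,im,e in(("top",t,et),("scene",s,es)):
    P=[plane(im,*p,216) for p in e]; print(nm,P,np.linalg.norm(P[0]-P[1]),(P[0]+P[1])/2)
print(tri(t,rt[0],s,rs[0]))
print(tri(t,et[0],s,es[1]),tri(t,et[1],s,es[0]))
E
sed -i 's/(hsv\[...,1\]>190)&(hsv\[...,2\]>70)/(hsv[...,1]>150)\&(hsv[...,2]>60)/' h.py; python3 m1.py
```

```text
[[132, 53, 50], [130, 54, 51], [102, 42, 40], [73, 49, 42], [75, 71, 51]]
[[131, 52, 49], [134, 55, 52], [124, 50, 50], [97, 45, 43], [66, 45, 39]]
[[118, 13, 10], [115, 13, 11], [105, 10, 9], [70, 2, 2], [51, 1, 1]]
((333.6697998046875, 237.09434509277344), (5.219701290130615, 51.23548889160156), 74.05460357666016) ((313.56488037109375, 217.5892333984375), (5.146501541137695, 44.62752914428711), 53.97262954711914) 242 228
[array([309.03772, 244.13208], dtype=float32), array([358.30188, 230.05661], dtype=float32)] [array([295.51892, 230.71356], dtype=float32), array([331.61084, 204.4649 ], dtype=float32)]
top [array([455.45875746,   2.75698827, 216.        ]), array([ 484.69859778, -107.63758594,  216.        ])] 114.20127090915055 [470.07867762 -52.44029884 216.        ]
scene [array([ 484.33844744, -107.22033367,  216.        ]), array([453.62537906,   9.25825302, 216.        ])] 120.4597597863793 [468.98191325 -48.98104032 216.        ]
(array([470.15106231, -51.55729797, 217.57076378]), np.float64(1.7003874219782962))
(array([455.90541076,   4.90310777, 220.06994753]), np.float64(4.973415750030287)) (array([ 484.65435456, -107.50732057,  216.47552829]), np.float64(0.2197964200564752))
```

View pics/crop_t.png

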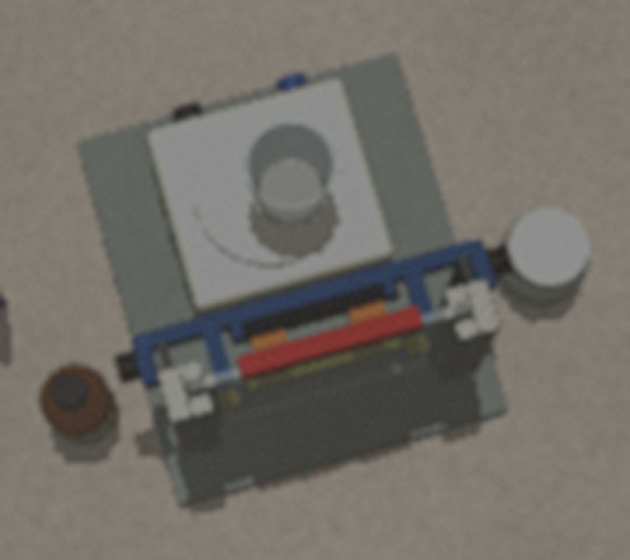

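View pics/crop_s.png

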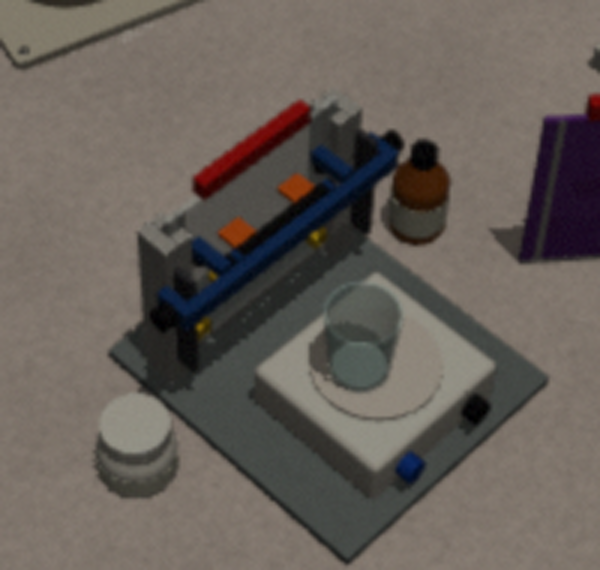

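```bash
cat > go.py <<'E'
import sys
from h import *
# usage: go.py x y z yawdeg : remaining shift in tool axes [cm] and turn [deg]
def need(p,yaw,o=None):
    o=o or get_obs(); T=R.from_rotvec(o["orientation"]).as_matrix()
    a=np.radians(yaw); out=[]
    for s in(1,-1):
        X=np.array([0,0,-1.]);Z=s*np.array([np.cos(a),np.sin(a),0]);W=np.c_[X,np.cross(Z,X),Z]
        out.append((R.from_matrix(T.T@W).as_rotvec(degrees=True),))
    out=min(out,key=lambda r:np.linalg.norm(r[0]))[0]
    print("t",o["t"],"pos",o["ee_pos"].round(1),"q",np.round(o["qpos"],2),"F",o["ft_force"].round(1),"w",round(o["width"],1))
    print("tool axes in world x,y,z:",T.T.round(3).tolist())
    print("shift cm",(T.T@(np.array(p)-o["ee_pos"])/10).round(2),"turn deg",out.round(2))
if __name__=="__main__":
    v=list(map(float,sys.argv[1:])); need(v[:3],v[3])
E
python3 go.py 469 -51 360 14.8
```

```text
t 0.35 pos [165.3 602.6 193.5] q [ 1.28  0.42  1.63 -0.    1.09 -0.02] F [-0.2  0.4  0.4] w 87.6
tool axes in world x,y,z: [[-0.0, -0.0, -1.0], [-0.964, 0.265, -0.0], [0.265, 0.964, -0.0]]
shift cm [-16.63 -46.58 -55.  ] turn deg [ 5.986e+01 -2.000e-02  1.000e-02]
```

```bash
python3 -m crank '[[[-5.5,0,0],[0,0,0],8],[[-5.5,0,0],[0,0,0],6],[[-5.6,0,0],[0,0,0],5],[[0,-3,-3.5],[0,0,0],4.5],[[0,-3.9,-4.6],[0,0,0],4.5]]'
python3 -m crank '[[[0,-3.9,-4.6],[0,0,0],4.5],[[0,-3.9,-4.6],[0,0,0],4.5],[[0,-3.9,-4.6],[0,0,0],4.5],[[0,-3.9,-4.6],[0,0,0],4.5],[[0,-3.9,-4.6],[0,0,0],4.5]]'
python3 -m crank '[[[0,-3.9,-4.6],[0,0,0],4.5],[[0,-3.9,-4.6],[0,0,0],4.5],[[0,-3.9,-4.6],[0,0,0],4.5],[[0,-3.9,-4.6],[0,0,0],4.5],[[0,0,0],[0,0,0],4.5]]'
python3 go.py 469 -51 360 14.8
```

```text
t: 0.98
ee_pos: [210.7, 506.1, 360.3]
orientation: [-1.01, 1.322, 1.011]
ft_force: [0.9, -0.1, 0.1]
width: 46.0
t: 1.6
ee_pos: [338.0, 231.2, 360.0]
orientation: [-1.01, 1.323, 1.01]
ft_force: [1.1, 1.0, 0.6]
width: 45.0
t: 2.22
ee_pos: [440.4, 10.9, 359.6]
orientation: [-1.006, 1.327, 1.005]
ft_force: [0.1, 0.7, -0.8]
width: 45.0
t 2.225 pos [440.4  10.9 359.6] q [-0.   -0.03  1.81 -0.    1.36 -1.3 ] F [ 0.1  0.7 -0.8] w 45.0
tool axes in world x,y,z: [[0.0, -0.001, -1.0], [-0.963, 0.27, -0.0], [0.27, 0.963, -0.0]]
shift cm [-0.03 -4.43 -5.19] turn deg [ 5.951e+01 -2.000e-02  3.000e-02]
```

```bash
python3 -m crank '[[[0,-2.2,-2.6],[0,0,0],4.5],[[0,-2.2,-2.6],[0,0,0],4.5],[[0,0,0],[9.9,0,0],4.5],[[0,0,0],[9.9,0,0],4.5],[[0,0,0],[9.9,0,0],4.5]]'
python3 -m crank '[[[0,0,0],[9.9,0,0],4.5],[[0,0,0],[9.9,0,0],4.5],[[0,0,0],[10,0,0],4.5],[[0,0,0],[0,0,0],4.5]]'
python3 go.py 469 -51 260 14.8
python3 - <<'E'
from h import *
im=get_image("wrist");cv2.imwrite("pics/w1.png",im["pixels"][:,:,::-1])
E
```

```text
t: 2.85
ee_pos: [467.7, -46.4, 359.6]
orientation: [-0.609, 1.484, 0.61]
ft_force: [0.4, 0.0, -0.2]
width: 45.2
t: 3.35
ee_pos: [467.8, -46.4, 359.7]
orientation: [-0.21, 1.561, 0.21]
ft_force: [0.2, 0.4, -0.2]
width: 45.1
t 3.35 pos [467.8 -46.4 359.7] q [-0.12  0.02  1.76  0.    1.36 -0.39] F [ 0.2  0.4 -0.2] w 45.1
tool axes in world x,y,z: [[-0.0, 0.0, -1.0], [-0.264, 0.964, 0.0], [0.964, 0.264, 0.0]]
shift cm [ 9.97 -0.48 -0.  ] turn deg [ 0.52  0.   -0.02]
```

View pics/w1.png

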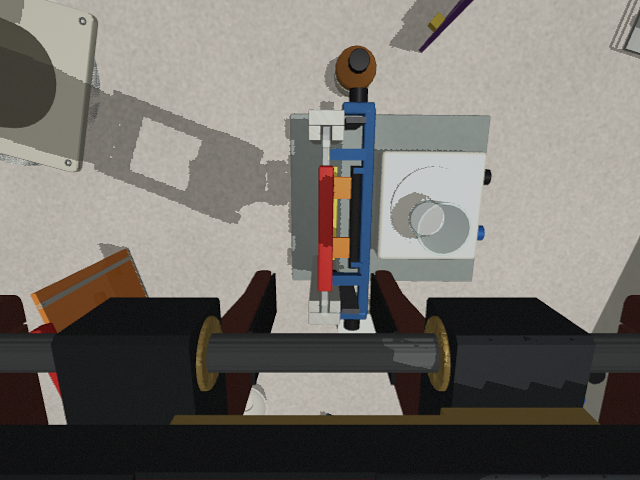

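The red handle is fully visible at columns 319–332, rows 167–291, nearly parallel to the jaws' pads.

```bash
cat > m2.py <<'E'
from h import *
im=get_image("wrist");pts,r=red(im,(290,120,360,320));print(r,len(pts))
e=sorted(ends(r),key=lambda p:p[1])
P=[plane(im,*p,222) for p in e];d=P[0]-P[1]
print(np.round(P,1).tolist(),"len",np.linalg.norm(d),"mid",((P[0]+P[1])/2).round(1),"yaw",np.degrees(np.arctan2(-d[0],d[1])))
b=cv2.boxPoints(r);print("width",[np.linalg.norm(plane(im,*b[i],222)-plane(im,*b[(i+1)%4],222)).round(1) for i in(0,1)])
t=get_image("top")
V=im["view"];c=-V[:3,:3].T@V[:3,3];print("cam",c.round(0))
E
python3 m2.py
```

```text
((325.39080810546875, 227.517822265625), (14.38343334197998, 125.11793518066406), 0.7345210313796997) 1803
[[456.1, 5.8, 222.0], [486.6, -109.2, 222.0]] len 118.97064078893767 mid [471.4 -51.7 222. ] yaw 14.856689162203809
width [np.float64(119.0), np.float64(12.8)]
cam [451.  16. 551.]
```

```bash
python3 go.py 471.2 -51.6 195 14.86
```

```text
t 3.5 pos [467.9 -47.  359.7] q [-0.13  0.02  1.76  0.    1.36 -0.39] F [ 0.5 -0.   0.6] w 44.6
tool axes in world x,y,z: [[0.0, 0.0, -1.0], [-0.265, 0.964, 0.0], [0.964, 0.265, 0.0]]
shift cm [16.47 -0.54  0.19] turn deg [ 0.51  0.   -0.01]
```

```bash
python3 -m crank '[[[4,-0.52,0.19],[0.5,0,0],3.4],[[4,0,0],[0,0,0],3.4],[[2.5,0,0],[0,0,0],3.4],[[0,0,0],[0,0,0],3.4]]'; python3 go.py 471.2 -51.6 195 14.86
python3 - <<'E'
from h import *
im=get_image("wrist");cv2.imwrite("pics/w2.png",im["pixels"][:,:,::-1])
E
python3 m2.py
```

```text
t: 4.0
ee_pos: [469.9, -51.7, 253.1]
orientation: [-0.201, 1.565, 0.203]
ft_force: [-0.6, 1.3, 0.1]
width: 34.3
t 4.0 pos [469.9 -51.7 253.1] q [-0.13  0.12  1.89  0.    1.13 -0.39] F [-0.6  1.3  0.1] w 34.3
tool axes in world x,y,z: [[-0.004, 0.001, -1.0], [-0.255, 0.967, 0.002], [0.967, 0.255, -0.004]]
shift cm [ 5.81 -0.03  0.15] turn deg [-0.1  -0.21 -0.09]
((323.5, 240.5), (157.0, 21.0), 90.0) 3305
[[456.1, 5.2, 222.0], [482.6, -94.9, 222.0]] len 103.47345525076777 mid [469.4 -44.8 222. ] yaw 14.813079301283132
width [np.float64(12.7), np.float64(103.5)]
cam [455.  11. 446.]
```

View pics/w2.png

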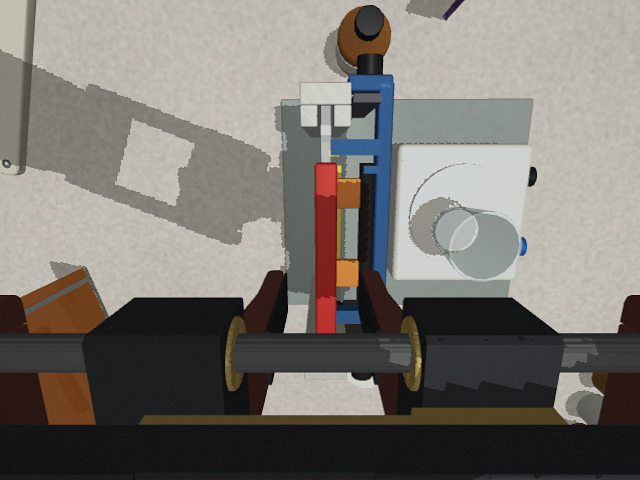

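```bash
python3 -m crank '[[[2.5,0,0.13],[0,0,0],3.4],[[2,0,0],[0,0,0],3.4],[[1.3,0,0],[0,0,0],3.4],[[0,0,0],[0,0,0],3.4]]'; python3 go.py 471.2 -51.6 195 14.86
python3 - <<'E'
from h import *
im=get_image("scene");cv2.imwrite("pics/s3.png",cv2.resize(im["pixels"][120:360,220:460,::-1],None,fx=2.5,fy=2.5))
E
```

```text
t: 4.65
ee_pos: [472.6, -51.7, 196.8]
orientation: [-0.201, 1.562, 0.201]
ft_force: [-0.6, -1.4, -1.1]
width: 33.5
t 4.65 pos [472.6 -51.7 196.8] q [-0.13  0.2   1.95 -0.    1.   -0.39] F [-0.6 -1.4 -1.1] w 33.5
tool axes in world x,y,z: [[-0.0, 0.0, -1.0], [-0.253, 0.967, 0.0], [0.967, 0.253, -0.0]]
shift cm [ 0.18  0.05 -0.13] turn deg [-0.19 -0.02 -0.01]
```

View pics/s3.png

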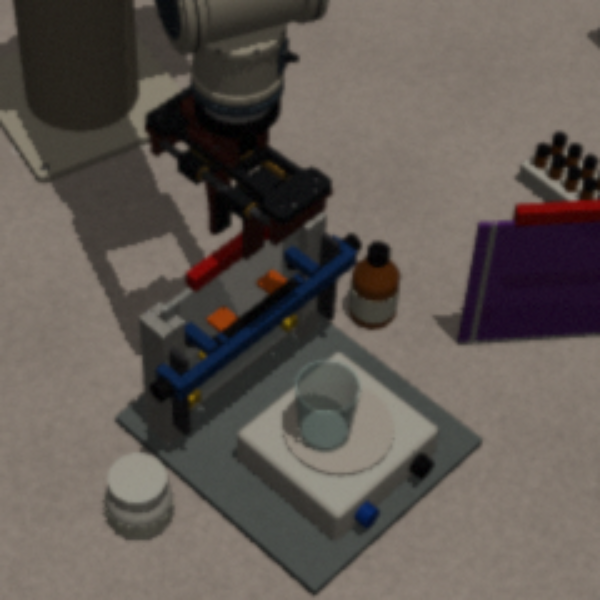

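```bash
python3 - <<'E'
from h import *
im=get_image("scene");o=get_obs();z=np.array([.967,.253,0])
for p in(o["ee_pos"],o["ee_pos"]+z*17,o["ee_pos"]+z*17+[0,0,40],np.array([471.2,-51.6,212])):
    c=im["view"][:3,:3]@p+im["view"][:3,3];u=(im["mtx"]@c);u=u[:2]/u[2];print(u.round(1),((u-[220,120])*2.5).round(0))
E
```

```text
[313.7 224. ] [234. 260.]
[318.7 227.9] [247. 270.]
[318.9 216.7] [247. 242.]
[313.4 219.5] [234. 249.]
```

```bash
python3 - <<'E'
from h import *
im=get_image("scene");cv2.imwrite("pics/s4.png",cv2.resize(im["pixels"][170:260,270:370,::-1]*1.0,None,fx=7,fy=6.5)*1.6)
im=get_image("wrist");cv2.imwrite("pics/w4.png",im["pixels"][:,:,::-1])
im=get_image("top");cv2.imwrite("pics/t4.png",cv2.resize(im["pixels"][160:320,240:420,::-1],None,fx=4,fy=3.7))
E
```

```text
[ WARN:0@0.574] global loadsave.cpp:1063 imwrite_ Unsupported depth image for selected encoder is fallbacked to CV_8U.
```

View pics/s4.png

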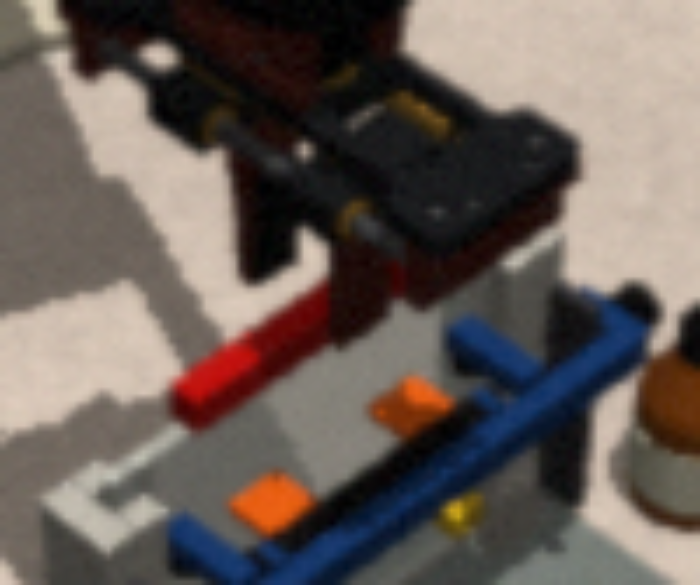

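View pics/w4.png

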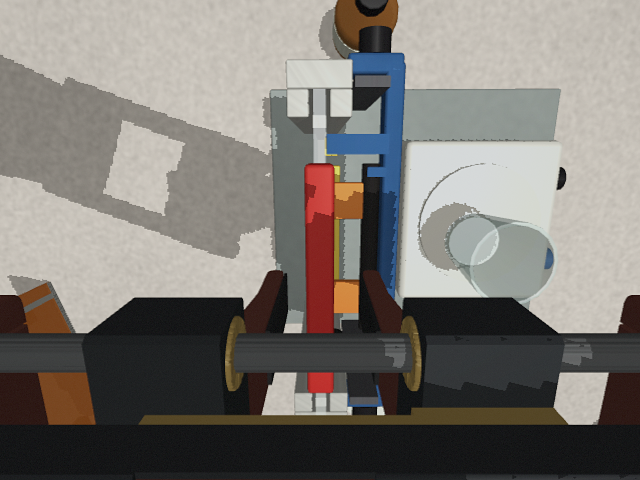

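Fingers straddle the handle, but it sits about 1.5–2 mm off centre towards the robot (cols 306–333 against finger centre 324). I'll correct that and then close.

```bash
python3 -m crank '[[[0.15,0.05,-0.17],[0,0,0],3.4],[[0,0,0],[0,0,0],3.4],[[0,0,0],[0,0,0],3.4]]'; python3 go.py 471.2 -51.6 195 14.86; python3 - <<'E'
from h import *
im=get_image("wrist");cv2.imwrite("pics/w5.png",im["pixels"][150:450,180:480,::-1])
p,r=red(im,(290,120,345,330));print(r)
E
```

```text
t: 5.28
ee_pos: [470.8, -51.8, 195.3]
orientation: [-0.201, 1.561, 0.201]
ft_force: [0.7, 1.1, -1.4]
width: 34.0
t 5.275 pos [470.8 -51.8 195.3] q [-0.13  0.2   1.95 -0.    0.99 -0.39] F [ 0.7  1.1 -1.4] w 34.0
tool axes in world x,y,z: [[0.0, -0.0, -1.0], [-0.253, 0.967, -0.0], [0.967, 0.253, 0.0]]
shift cm [0.03 0.   0.05] turn deg [-0.21  0.01  0.  ]
((324.5, 247.0), (164.0, 29.0), 90.0)
```

View pics/w5.png

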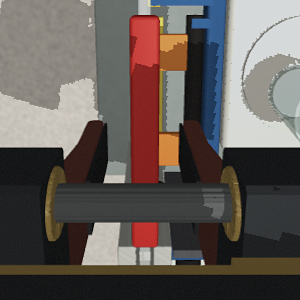

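```bash
python3 -m crank '[[[0,0,0],[0,0,0],2.2],[[0,0,0],[0,0,0],1.6],[[0,0,0],[0,0,0],1.0],[[0,0,0],[0,0,0],0.6],[[0,0,0],[0,0,0],0.6]]'; python3 go.py 471.2 -51.6 195 14.86
```

```text
t: 5.95
ee_pos: [470.7, -51.7, 195.2]
orientation: [-0.201, 1.561, 0.201]
ft_force: [-0.9, -0.2, -0.1]
width: 5.8
t 5.95 pos [470.7 -51.7 195.2] q [-0.13  0.2   1.95 -0.    0.99 -0.39] F [-0.9 -0.2 -0.1] w 5.8
tool axes in world x,y,z: [[-0.0, -0.0, -1.0], [-0.253, 0.967, 0.0], [0.967, 0.253, -0.0]]
shift cm [ 0.02 -0.    0.05] turn deg [-0.2 -0.  -0. ]
```

```bash
python3 - <<'E'
from h import *
im=get_image("wrist");cv2.imwrite("pics/w6.png",im["pixels"][:,:,::-1])
im=get_image("scene");cv2.imwrite("pics/s6.png",np.clip(cv2.resize(im["pixels"][170:260,270:370,::-1]*1.0,None,fx=7,fy=6.5)*1.6,0,255).astype(np.uint8))
im=get_image("top");cv2.imwrite("pics/t6.png",cv2.resize(im["pixels"][160:320,240:420,::-1],None,fx=4,fy=3.7))
E
```

```text
(no output)
```

View pics/w6.png

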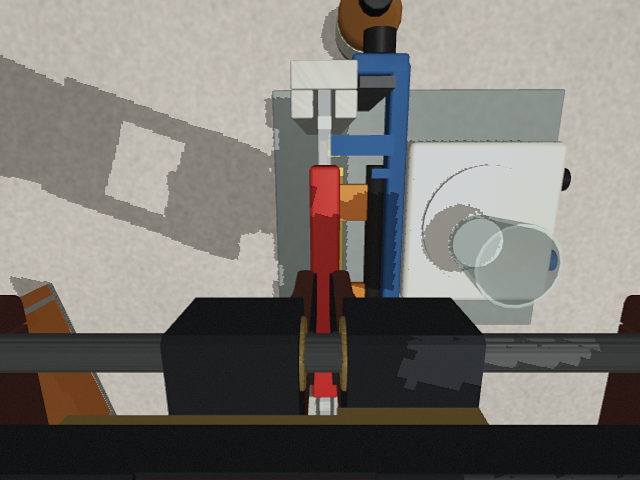

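View pics/s6.png

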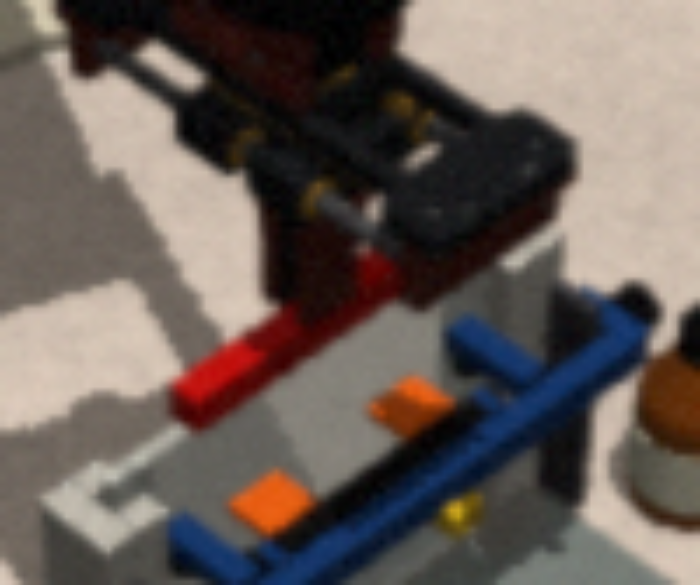

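View pics/t6.png

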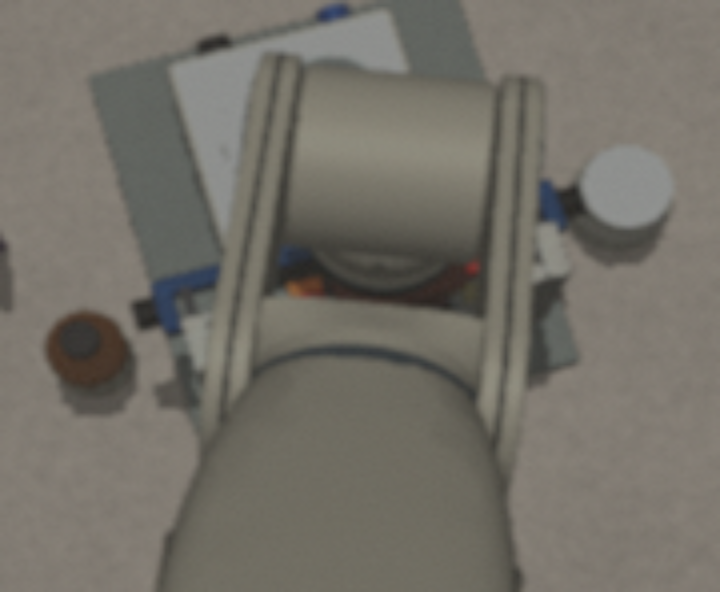

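```bash
python3 - <<'E'
from h import *
o=get_obs();x=np.array([0,0,1.])
for n in("wrist","scene"):
  im=get_image(n)
  for h in(0,19,40,61,80):
    p=o["ee_pos"]+x*h
    c=im["view"][:3,:3]@p+im["view"][:3,3];u=(im["mtx"]@c);u=u[:2]/u[2];print(n,h,u.round(1),c[2].round(0), ((u-[270,170])*[7,6.5]).round(0))
im=get_image("wrist");cv2.imwrite("pics/w7.png",np.clip(cv2.resize(im["pixels"][250:430,250:400,::-1]*1.0,None,fx=4,fy=3.3,interpolation=cv2.INTER_CUBIC)*1.8,0,255).astype(np.uint8))
E
```

```text
wrist 0 [323.1 272. ] 201.0 [372. 663.]
wrist 19 [323.1 284.1] 183.0 [372. 742.]
wrist 40 [323.1 300.8] 162.0 [372. 850.]
wrist 61 [323.1 322.2] 142.0 [372. 989.]
wrist 80 [323.1 347.6] 123.0 [ 372. 1155.]
scene 0 [313.2 224. ] 1505.0 [303. 351.]
scene 19 [313.3 218.8] 1490.0 [303. 317.]
scene 40 [313.3 212.8] 1474.0 [303. 278.]
scene 61 [313.3 206.8] 1458.0 [303. 239.]
scene 80 [313.4 201.2] 1444.0 [304. 203.]
```

View pics/w7.png

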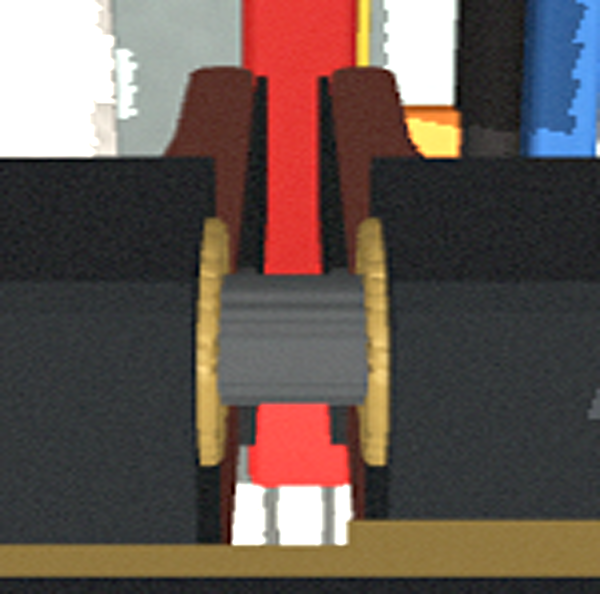

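Width 5.8 mm means nothing is between the pads. Both views put the fingertips about 25–30 mm above the reported TCP: scene shows the tip around crop row 318 where 351+ was expected, and wrist shows row 271 where about 254 was expected. I'll open and triangulate the real tips.

```bash
python3 -m crank '[[[0,0,0],[0,0,0],3.4],[[0,0,0],[0,0,0],3.4],[[0,0,0],[0,0,0],3.4]]'; python3 - <<'E'
from h import *
im=get_image("scene");cv2.imwrite("pics/s8.png",np.clip(cv2.resize(im["pixels"][170:250,280:360,::-1]*1.0,None,fx=7,fy=7,interpolation=cv2.INTER_CUBIC)*2.2,0,255).astype(np.uint8))
im=get_image("wrist");cv2.imwrite("pics/w8.png",np.clip(cv2.resize(im["pixels"][250:430,220:420,::-1]*1.0,None,fx=4,fy=3.3,interpolation=cv2.INTER_CUBIC)*2.2,0,255).astype(np.uint8))
E
```

```text
t: 6.62
ee_pos: [470.7, -51.7, 195.2]
orientation: [-0.201, 1.561, 0.201]
ft_force: [-0.0, -0.7, -0.5]
width: 32.0
```

View pics/s8.png

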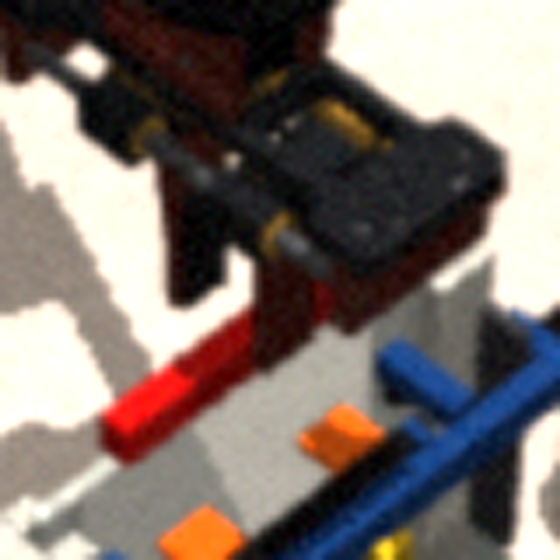

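View pics/w8.png

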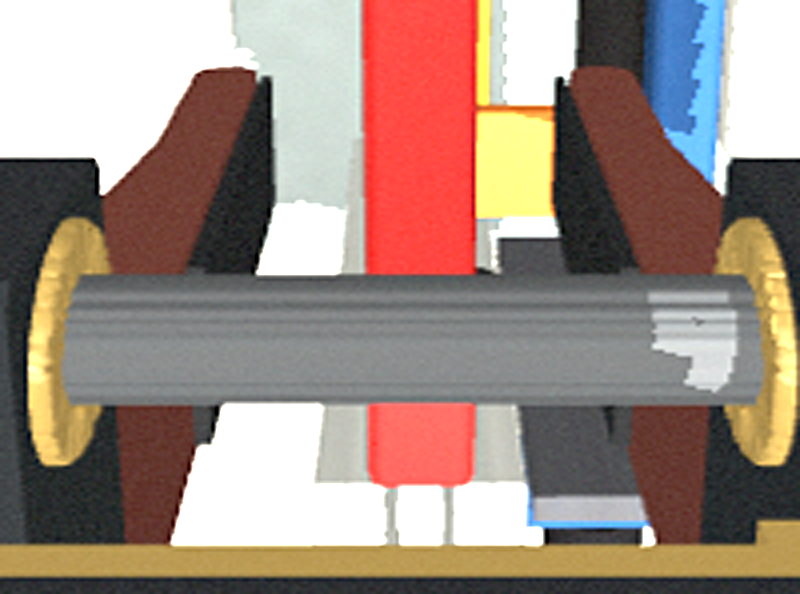

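```bash
python3 - <<'E'
from h import *
s=get_image("scene");w=get_image("wrist");o=get_obs()
T=R.from_rotvec(o["orientation"]).as_matrix()
for n,a,b in(("far outer +y",(324.6,218.3),(377,270.6)),("near inner +y",(311.7,209.7),(285.5,271))):
    p,g=tri(s,a,w,b);print(n,p.round(1),"gap",g.round(1),"tool axes offset",(T.T@(p-o["ee_pos"])).round(1))
E
```

```text
far outer +y [492.3 -33.8 227.1] gap 1.0 tool axes offset [-31.9  11.9  25.4]
near inner +y [451.3 -45.6 224.7] gap 1.1 tool axes offset [-29.5  10.8 -17.2]
```

Real tips sit at z≈225, 30 mm above the reported TCP (half-width 11 mm and opening ±17 mm both match the gripper), so the reported TCP is about 30 mm too low. I'll descend about 26 mm in stages, watching the force.

```bash
python3 -m crank '[[[0.7,0,0.05],[0,0,0],3.4],[[0.6,0,0],[0,0,0],3.4],[[0,0,0],[0,0,0],3.4]]';python3 -m crank '[[[0.7,0,0],[0,0,0],3.4],[[0.6,0,0],[0,0,0],3.4],[[0,0,0],[0,0,0],3.4]]';python3 - <<'E'
from h import *
im=get_image("scene");cv2.imwrite("pics/s9.png",np.clip(cv2.resize(im["pixels"][170:250,280:360,::-1]*1.0,None,fx=7,fy=7,interpolation=cv2.INTER_CUBIC)*2.2,0,255).astype(np.uint8))
im=get_image("wrist");cv2.imwrite("pics/w9.png",np.clip(cv2.resize(im["pixels"][250:430,220:420,::-1]*1.0,None,fx=4,fy=3.3,interpolation=cv2.INTER_CUBIC)*2.2,0,255).astype(np.uint8))
E
```

```text
t: 7.2
ee_pos: [470.7, -51.5, 181.4]
orientation: [-0.201, 1.563, 0.201]
ft_force: [0.4, 0.1, -0.1]
width: 33.7
t: 7.58
ee_pos: [470.8, -51.5, 168.6]
orientation: [-0.201, 1.563, 0.201]
ft_force: [0.3, -0.4, -0.1]
width: 33.9
```

View pics/s9.png

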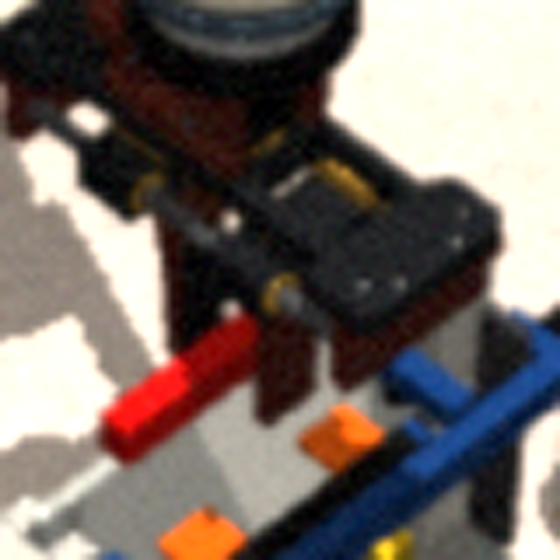

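View pics/w9.png

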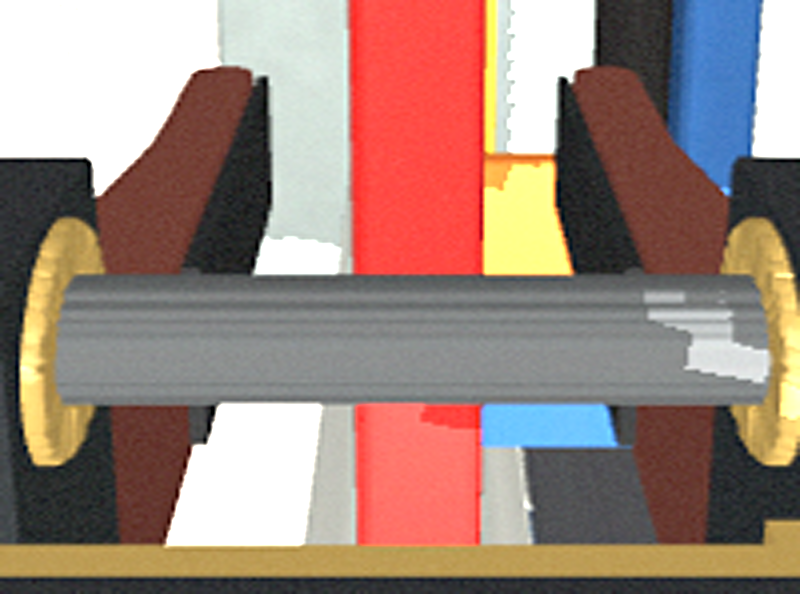

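Fingers now straddle the handle, centred to within 0.5 mm. Closing.

```bash
python3 -m crank '[[[0,0,0],[0,0,0],2.2],[[0,0,0],[0,0,0],1.6],[[0,0,0],[0,0,0],1.0],[[0,0,0],[0,0,0],0.6],[[0,0,0],[0,0,0],0.6]]'; python3 go.py 471.2 -51.6 169 14.86
```

```text
t: 8.3
ee_pos: [471.4, -51.6, 169.3]
orientation: [-0.201, 1.561, 0.201]
ft_force: [-1.0, 0.5, 1.6]
width: 14.1
t 8.3 pos [471.4 -51.6 169.3] q [-0.13  0.24  1.98 -0.    0.93 -0.39] F [-1.   0.5  1.6] w 14.1
tool axes in world x,y,z: [[0.0, -0.0, -1.0], [-0.253, 0.967, -0.0], [0.967, 0.253, 0.0]]
shift cm [ 0.03  0.   -0.02] turn deg [-0.2   0.02  0.01]
```

Gripped (14.1 mm). Lift slowly.

```bash
python3 -m crank '[[[-0.5,0,0],[0,0,0],0.5],[[-0.5,0,0],[0,0,0],0.5],[[-0.5,0,0],[0,0,0],0.5],[[0,0,0],[0,0,0],0.5]]';python3 -m crank '[[[0,0,0],[0,0,0],0.5]]'
```

```text
t: 8.8
ee_pos: [471.5, -51.6, 184.6]
orientation: [-0.201, 1.561, 0.201]
ft_force: [-0.5, 0.8, -4.8]
width: 13.8
t: 8.93
ee_pos: [471.1, -51.6, 184.1]
orientation: [-0.201, 1.562, 0.201]
ft_force: [0.2, 0.0, -4.8]
width: 13.8
```

```bash
python3 -m crank '[[[-0.6,0,0],[0,0,0],0.5],[[-0.8,0,0],[0,0,0],0.5],[[-0.8,0,0],[0,0,0],0.5],[[0,0,0],[0,0,0],0.5]]';python3 -m crank '[[[-0.8,0,0],[0,0,0],0.5],[[-0.8,0,0],[0,0,0],0.5],[[-0.5,0,0],[0,0,0],0.5],[[0,0,0],[0,0,0],0.5]]'; python3 -m crank '[[[-0.4,0,0],[0,0,0],0.5],[[-0.4,0,0],[0,0,0],0.5],[[0,0,0],[0,0,0],0.5]]'
```

```text
t: 9.43
ee_pos: [471.9, -51.7, 207.2]
orientation: [-0.201, 1.56, 0.2]
ft_force: [-0.3, -0.3, -6.1]
width: 13.6
t: 9.93
ee_pos: [471.5, -51.6, 227.7]
orientation: [-0.201, 1.561, 0.201]
ft_force: [0.4, -0.0, -4.8]
width: 13.3
t: 10.3
ee_pos: [471.4, -51.6, 235.5]
orientation: [-0.201, 1.561, 0.201]
ft_force: [-0.9, -0.3, -4.6]
width: 13.9
```

```bash
python3 - <<'E'
from h import *
im=get_image("scene");cv2.imwrite("pics/s10.png",np.clip(cv2.resize(im["pixels"][140:290,240:400,::-1]*1.0,None,fx=4,fy=4,interpolation=cv2.INTER_CUBIC)*1.8,0,255).astype(np.uint8))
E
```

```text
(no output)
```

View pics/s10.png

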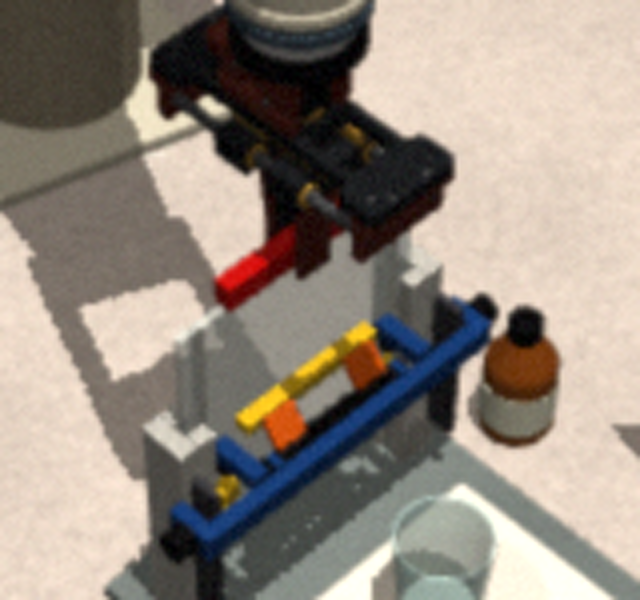

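The yellow bar is now pushing the orange flaps up at 66 mm of lift. Continue in small steps.

```bash
for i in 1 ; do python3 -m crank '[[[-0.3,0,0],[0,0,0],0.5],[[0,0,0],[0,0,0],0.5]]'; done; python3 -m crank '[[[-0.3,0,0],[0,0,0],0.5],[[0,0,0],[0,0,0],0.5]]'; python3 -m crank '[[[-0.2,0,0],[0,0,0],0.5],[[0,0,0],[0,0,0],0.5]]'
python3 - <<'E'
from h import *
im=get_image("scene");cv2.imwrite("pics/s11.png",np.clip(cv2.resize(im["pixels"][140:290,240:400,::-1]*1.0,None,fx=4,fy=4,interpolation=cv2.INTER_CUBIC)*1.8,0,255).astype(np.uint8))
E
```

```text
t: 10.6
ee_pos: [471.4, -51.6, 238.4]
orientation: [-0.201, 1.561, 0.201]
ft_force: [-0.2, -0.0, -4.7]
width: 13.7
t: 10.85
ee_pos: [471.4, -51.6, 241.4]
orientation: [-0.201, 1.561, 0.201]
ft_force: [0.2, 0.4, -4.3]
width: 14.2
t: 11.1
ee_pos: [471.3, -51.6, 243.3]
orientation: [-0.201, 1.561, 0.201]
ft_force: [0.5, -0.1, -5.0]
width: 13.8
```

View pics/s11.png

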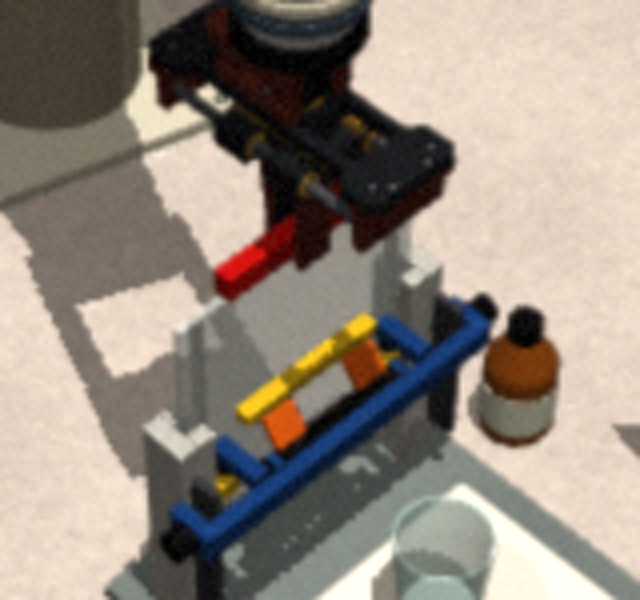

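```bash
python3 -m crank '[[[-0.2,0,0],[0,0,0],0.5],[[0,0,0],[0,0,0],0.5]]'; python3 -m crank '[[[-0.2,0,0],[0,0,0],0.5],[[0,0,0],[0,0,0],0.5]]'; python3 -m crank '[[[-0.15,0,0],[0,0,0],0.5],[[0,0,0],[0,0,0],0.5]]'
python3 - <<'E'
from h import *
im=get_image("scene");cv2.imwrite("pics/s12.png",np.clip(cv2.resize(im["pixels"][140:290,240:400,::-1]*1.0,None,fx=4,fy=4,interpolation=cv2.INTER_CUBIC)*1.8,0,255).astype(np.uint8))
E
```

```text
t: 11.4
ee_pos: [471.4, -51.6, 245.4]
orientation: [-0.201, 1.561, 0.201]
ft_force: [-0.4, 0.3, -5.5]
width: 13.7
t: 11.65
ee_pos: [471.4, -51.6, 247.4]
orientation: [-0.201, 1.561, 0.201]
ft_force: [-0.4, 0.2, -5.1]
width: 13.8
t: 11.9
ee_pos: [471.3, -51.6, 248.8]
orientation: [-0.201, 1.561, 0.201]
ft_force: [0.3, -0.4, -4.8]
width: 13.4
```

View pics/s12.png

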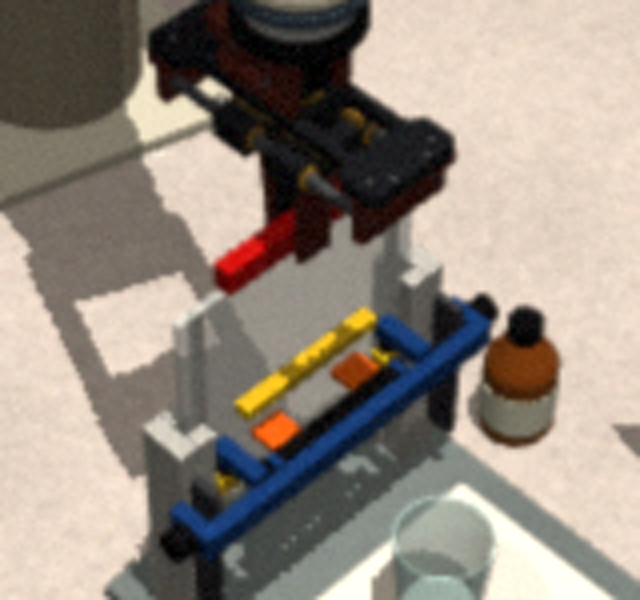

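Both orange flaps have dropped back flat under the bar at 79.5 mm of lift. Now lower gently.

```bash
python3 -m crank '[[[0,0,0],[0,0,0],0.5],[[0.3,0,0],[0,0,0],0.5],[[0.3,0,0],[0,0,0],0.5],[[0.3,0,0],[0,0,0],0.5],[[0,0,0],[0,0,0],0.5]]'; python3 -m crank '[[[0.2,0,0],[0,0,0],0.5],[[0.2,0,0],[0,0,0],0.5],[[0,0,0],[0,0,0],0.5]]'
python3 -m crank '[[[0.1,0,0],[0,0,0],0.5],[[0,0,0],[0,0,0],0.5]]'
```

```text
t: 12.58
ee_pos: [471.0, -51.5, 239.3]
orientation: [-0.201, 1.562, 0.201]
ft_force: [0.0, -0.1, -5.9]
width: 13.7
t: 12.95
ee_pos: [471.1, -51.6, 235.5]
orientation: [-0.201, 1.562, 0.201]
ft_force: [0.1, -0.2, -5.0]
width: 13.5
t: 13.2
ee_pos: [471.2, -51.6, 234.6]
orientation: [-0.201, 1.562, 0.201]
ft_force: [-0.9, -0.5, -5.0]
width: 13.9
```

```bash
for k in a; do python3 -m crank '[[[0.1,0,0],[0,0,0],0.5],[[0,0,0],[0,0,0],0.5]]'; python3 -m crank '[[[0.1,0,0],[0,0,0],0.5],[[0,0,0],[0,0,0],0.5]]'; python3 -m crank '[[[0.1,0,0],[0,0,0],0.5],[[0,0,0],[0,0,0],0.5]]'; done
```

```text
t: 13.45
ee_pos: [471.2, -51.6, 233.6]
orientation: [-0.201, 1.562, 0.201]
ft_force: [0.1, -0.1, -4.8]
width: 14.0
t: 13.7
ee_pos: [471.2, -51.6, 232.6]
orientation: [-0.201, 1.562, 0.201]
ft_force: [0.1, -0.4, -4.6]
width: 13.7
t: 13.95
ee_pos: [471.2, -51.6, 231.6]
orientation: [-0.201, 1.562, 0.201]
ft_force: [-0.9, -0.2, -4.2]
width: 14.0
```

```bash
python3 -m crank '[[[0.08,0,0],[0,0,0],0.5],[[0,0,0],[0,0,0],0.5]]'; python3 -m crank '[[[0.07,0,0],[0,0,0],0.5],[[0,0,0],[0,0,0],0.5]]'
```

```text
t: 14.2
ee_pos: [471.2, -51.6, 230.8]
orientation: [-0.201, 1.562, 0.201]
ft_force: [-0.4, -0.0, -4.6]
width: 13.7
t: 14.45
ee_pos: [471.2, -51.6, 230.1]
orientation: [-0.201, 1.562, 0.201]
ft_force: [0.0, 0.2, -3.3]
width: 13.8
```

```bash
python3 - <<'E'
from h import *
im=get_image("scene");cv2.imwrite("pics/s13.png",np.clip(cv2.resize(im["pixels"][140:290,240:400,::-1]*1.0,None,fx=4,fy=4,interpolation=cv2.INTER_CUBIC)*1.8,0,255).astype(np.uint8))
E
```

```text
(no output)
```

View pics/s13.png

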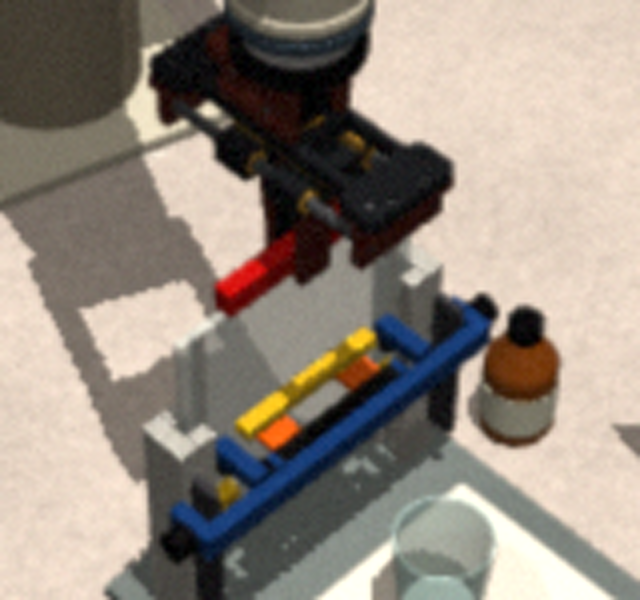

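The flaps stay flat and the yellow bar overlaps them, with the force starting to ease at 230.1.

```bash
python3 -m crank '[[[0.05,0,0],[0,0,0],0.5],[[0,0,0],[0,0,0],0.5]]'; python3 -m crank '[[[0.05,0,0],[0,0,0],0.5],[[0,0,0],[0,0,0],0.5]]'; python3 -m crank '[[[0.05,0,0],[0,0,0],0.5],[[0,0,0],[0,0,0],0.5]]'
```

```text
t: 14.75
ee_pos: [471.2, -51.6, 229.6]
orientation: [-0.201, 1.562, 0.201]
ft_force: [0.4, -0.2, -5.1]
width: 14.0
t: 15.0
ee_pos: [471.2, -51.6, 229.1]
orientation: [-0.201, 1.561, 0.201]
ft_force: [0.1, -0.4, -4.9]
width: 13.5
t: 15.25
ee_pos: [471.2, -51.6, 228.6]
orientation: [-0.201, 1.562, 0.201]
ft_force: [0.5, -0.5, -5.2]
width: 13.8
```

```bash
python3 -m crank '[[[0.05,0,0],[0,0,0],0.5],[[0,0,0],[0,0,0],0.5]]'; python3 -m crank '[[[0.05,0,0],[0,0,0],0.5],[[0,0,0],[0,0,0],0.5]]'; python3 -m crank '[[[0.05,0,0],[0,0,0],0.5],[[0,0,0],[0,0,0],0.5]]';  python3 -m crank '[[[0.05,0,0],[0,0,0],0.5],[[0,0,0],[0,0,0],0.5]]'
```

```text
t: 15.5
ee_pos: [471.2, -51.6, 228.1]
orientation: [-0.201, 1.562, 0.201]
ft_force: [0.4, 0.3, -4.4]
width: 14.0
t: 15.75
ee_pos: [471.3, -51.6, 227.7]
orientation: [-0.201, 1.561, 0.201]
ft_force: [0.4, -0.2, -3.9]
width: 13.8
t: 16.0
ee_pos: [471.3, -51.6, 227.3]
orientation: [-0.201, 1.561, 0.201]
ft_force: [0.3, -0.4, -3.0]
width: 14.0
t: 16.25
ee_pos: [471.3, -51.6, 226.8]
orientation: [-0.201, 1.561, 0.201]
ft_force: [-0.9, -0.8, -2.2]
width: 13.7
```

Force is now falling with each step, so the catch is taking the weight.

```bash
python3 -m crank '[[[0.05,0,0],[0,0,0],0.5],[[0,0,0],[0,0,0],0.5]]'; python3 -m crank '[[[0.05,0,0],[0,0,0],0.5],[[0,0,0],[0,0,0],0.5]]'; python3 -m crank '[[[0.03,0,0],[0,0,0],0.5],[[0,0,0],[0,0,0],0.5]]';python3 -m crank '[[[0,0,0],[0,0,0],0.5]]'
python3 - <<'E'
from h import *
im=get_image("scene");cv2.imwrite("pics/s14.png",np.clip(cv2.resize(im["pixels"][140:290,240:400,::-1]*1.0,None,fx=4,fy=4,interpolation=cv2.INTER_CUBIC)*1.8,0,255).astype(np.uint8))
E
```

```text
t: 16.5
ee_pos: [471.4, -51.6, 226.4]
orientation: [-0.201, 1.561, 0.201]
ft_force: [-0.7, -0.4, 1.4]
width: 13.8
t: 16.75
ee_pos: [471.4, -51.6, 225.9]
orientation: [-0.201, 1.561, 0.201]
ft_force: [-1.4, -0.8, 1.9]
width: 13.6
t: 17.0
ee_pos: [471.4, -51.6, 225.6]
orientation: [-0.201, 1.561, 0.201]
ft_force: [-0.6, -0.8, 3.0]
width: 13.9
t: 17.12
ee_pos: [471.4, -51.6, 225.5]
orientation: [-0.201, 1.561, 0.201]
ft_force: [-1.1, -0.5, 3.8]
width: 13.9
```

View pics/s14.png

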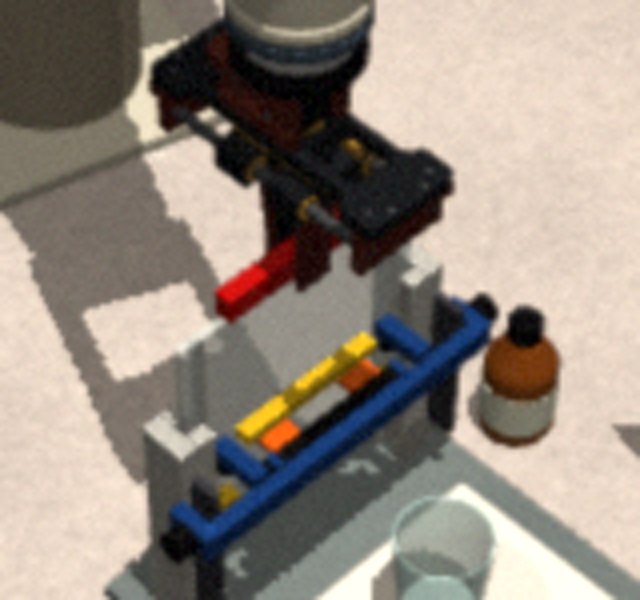

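Seated; I'm now pressing by about 3 N. I'll back up 0.8 mm to neutral and release.

```bash
python3 -m crank '[[[-0.08,0,0],[0,0,0],0.5],[[0,0,0],[0,0,0],0.5],[[0,0,0],[0,0,0],0.5]]'; python3 -m crank '[[[0,0,0],[0,0,0],1.6],[[0,0,0],[0,0,0],2.0],[[0,0,0],[0,0,0],2.6],[[0,0,0],[0,0,0],3.2],[[0,0,0],[0,0,0],3.4]]'; python3 m2.py; python3 - <<'E'
from h import *
im=get_image("wrist");cv2.imwrite("pics/w15.png",np.clip(cv2.resize(im["pixels"][250:430,220:420,::-1]*1.0,None,fx=4,fy=3.3)*2.,0,255).astype(np.uint8))
E
```

```text
t: 17.55
ee_pos: [471.3, -51.6, 226.1]
orientation: [-0.201, 1.561, 0.201]
ft_force: [-0.0, -0.9, 0.9]
width: 13.9
t: 18.18
ee_pos: [471.3, -51.6, 226.2]
orientation: [-0.201, 1.561, 0.201]
ft_force: [-0.6, -0.6, -0.3]
width: 34.3
((311.5, 243.0), (152.0, 35.0), 90.0) 5189
[[450.8, 2.2, 222.0], [472.4, -82.9, 222.0]] len 87.76340119747006 mid [461.6 -40.4 222. ] yaw 14.272416366729558
width [np.float64(18.6), np.float64(87.8)]
cam [455.  11. 417.]
```

View pics/w15.png

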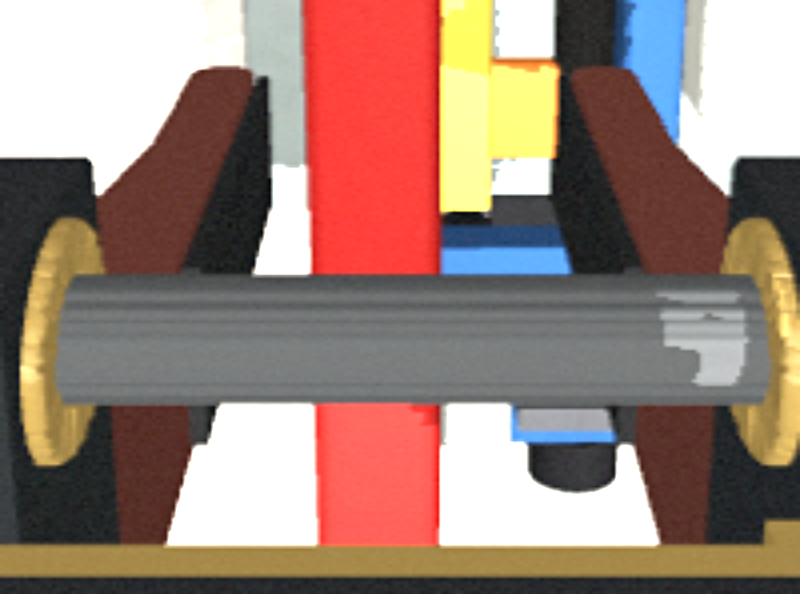

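Released; the guard leaned a few mm towards the robot within its play, and the fingers are clear on both sides. Retreat straight up.

```bash
python3 -m crank '[[[0,0,-0.3],[0,0,0],3.8],[[-0.8,0,0],[0,0,0],3.8],[[-1.5,0,0],[0,0,0],3.8],[[-2.5,0,0],[0,0,0],3.8],[[-4,0,0],[0,0,0],3.8]]'; python3 -m crank '[[[-4,0,0],[0,0,0],3.8],[[-4,0,0],[0,0,0],3.8],[[0,0,0],[0,0,0],3.8],[[0,0,0],[0,0,0],3.8]]'; python3 - <<'E'
from h import *
s=get_image("scene");cv2.imwrite("pics/s16.png",np.clip(cv2.resize(s["pixels"][140:290,240:400,::-1]*1.0,None,fx=4,fy=4,interpolation=cv2.INTER_CUBIC)*1.8,0,255).astype(np.uint8))
cv2.imwrite("pics/s16full.png",s["pixels"][:,:,::-1])
w=get_image("wrist");cv2.imwrite("pics/w16.png",w["pixels"][:,:,::-1])
p,r=red(w,(280,100,360,330));e=ends(r);print(r)
ps,rs=red(s,(270,160,365,250));print(rs,tri(w,r[0],s,rs[0]))
E
```

```text
t: 18.95
ee_pos: [467.8, -52.3, 315.3]
orientation: [-0.201, 1.563, 0.201]
ft_force: [1.0, -0.2, -0.4]
width: 37.8
t: 19.45
ee_pos: [468.0, -52.3, 394.3]
orientation: [-0.201, 1.561, 0.201]
ft_force: [-0.6, 0.3, 0.0]
width: 37.9
((322.0, 227.0), (134.0, 16.0), 90.0)
((312.4146728515625, 200.0769500732422), (5.328850746154785, 45.44748306274414), 54.29330825805664) (array([466.29479702, -51.58770263, 274.76919614]), np.float64(0.24683281058287052))
```

View pics/s16.png

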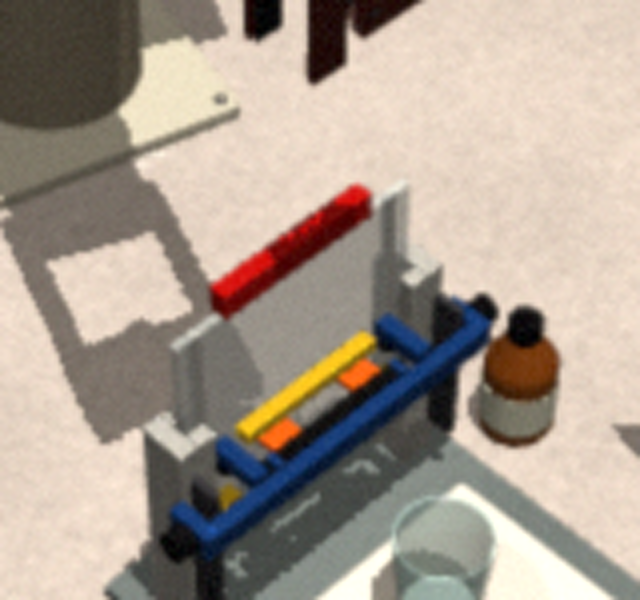

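View pics/w16.png

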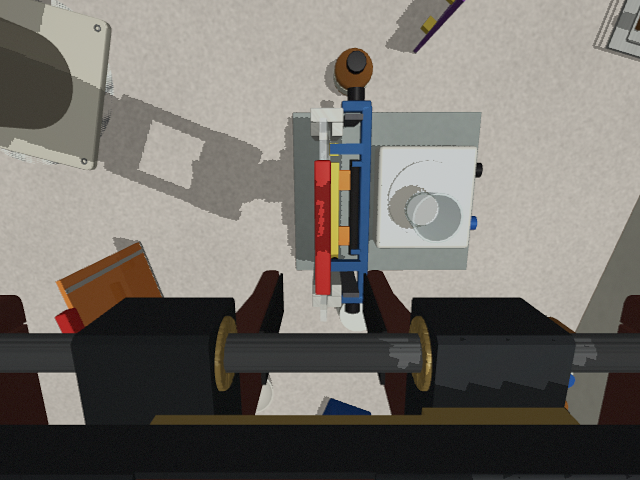

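View pics/s16full.png

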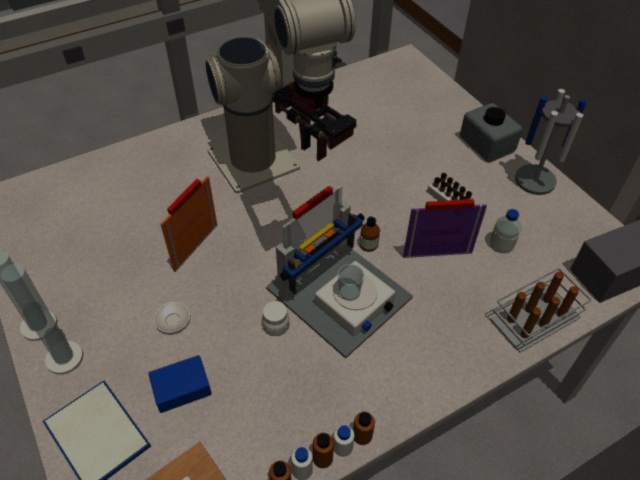

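The guard hangs on the catch with its handle 57 mm up (z≈275, against 217.6 at the start by the same kind of triangulation), leaning about 5 mm over 200 mm (≈0.03 rad). The bystanders are where they were, and the gripper is well clear.

```bash
python3 - <<'E'
from workcell import *
print(close_job())
E
```

```text
the job is handed in; nothing more can be done
None
```

The splash guard is hanging on its catch and released, and I handed the job in at about 19.5 s. No verdict was reported.

**What I did:** I gripped the red handle and raised the guard about 79.5 mm. The images then showed both orange flaps drop back. I lowered it about 22 mm in small steps until the catch took its weight, eased off a slight press, opened the fingers and withdrew straight up. I stopped on seeing the flaps drop, so the lugs never reached the buffers.

**Last checks:**
- **Height:** the handle is about 57 mm above its start, within the 45–83 mm allowed.
- **Upright:** the guard leans about 5 mm towards the robot at the top, roughly 0.03 rad, within its play.
- **Forces:** the wrist reading stayed within about 6 N at every check from gripping to release. The guard-to-stand force itself was not measured.
- **Bystanders:** all look unmoved in the scene picture, and the gripper is about 120 mm or more above the handle.

**What failed or disagreed:**
- **First grasp missed:** it closed on nothing just above the handle. Triangulation put the real fingertips about 30 mm above the reported TCP, contrary to the description. I reopened and went 26 mm lower, and the second grasp held at 14 mm.
- **Lowering distance:** the bar sat about 21–22 mm below where I saw the flaps drop, slightly more than the stated 15–20 mm. About 1 mm of that is the rubber bushes giving.

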